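# Snap the canopy clips home along the rim

## Robot

A 6-joint arm with a two-finger parallel gripper is mounted at the origin on the work surface. World frame = base frame: x ahead of the robot, y to its left, z up, the work surface at z = 0. Lengths are in mm, angles in rad, forces in N, time in s.
With the tool pointing down it reaches from about 350 to 775 mm from the base axis. Payload 7.3 kg.
Tool frame: the origin (TCP) lies between the finger pads; the fingertips stand bot.tip_extent ahead of it and the grasp point (between the pads) lies 6 mm ahead of it (bot.tip_extent is the distance from the TCP to the fingertips, in mm); x points along the fingers, y is the direction in which the jaws open and shut, and the axes are right-handed (so a half turn about x gives the same grasp; the last joint's range is limited). The gripper opens to 92 mm and grips with 3 to 60 N. Pads are 19 mm wide; open, the fingers measure 130 mm over their backs; the gripper's body (75 mm by 190 mm) begins 47 mm behind the grasp point.
Start: joints at [1.004, 0.342, 1.524, -0, 1.275, -0.146], TCP at [214.445, 479.224, 251.741] pointing down, gripper open.
Joint ranges: [-2.53, 2.53], [-0.77, 2.02], [0.04, 2.7], [-1, 4.14], [0.28, 2.66], [-3.11, 3.11]. Speed limits (rad/s): [2.57, 2.57, 3.14, 3.14, 3.14, 3.14].

## Interface

Orientations are given as [roll, pitch, yaw] about the fixed x, y, z axes, in that order (R = Rz(yaw) Ry(pitch) Rx(roll)).
In Python, from plant import bot, capture, workorder gives the robot as it stands. The module is installed in compiled form; this text tells all that it offers.
- The arm moves only by the shell command python3 -m crank 'ROWS'. ROWS is JSON, a list of rows, each an object with "linear": the shift along the tool's x, y, z in cm, a list of three; "delta_rot": the turn, a rotation vector about the tool's x, y, z in degrees, a list of three; "fingers": the opening, from 0 (shut) to 1 (fully open). In form: [{"linear": [x, y, z], "delta_rot": [wx, wy, wz], "fingers": fingers}, ...]. A call has exactly 5 rows; each row shifts and turns the commanded pose from where the row before left it, along the tool's axes as they then stand; what a row does not reach is not made up. A row lasts 1/10 s, in which the tool goes at most 50 mm and 8.59 degrees, less where a joint would pass 70% of its speed; a pose out of reach is approached as far as the arm can. A call with a gripper value outside its range is refused whole. The fingers move at their own pace and stop on an object; the grip force is fixed at half the most. Time passes only in rows, so rows that do not move let the fingers close, or fill a call up. It gives the time, the measured TCP pose, the force and the opening at its end, in the units of the state.
- bot.get_obs(): the state, without advancing time (a new reading comes with each control period).
- capture(name): name is "scene" or "top"; returns a dict with "image" (480x640x3 uint8, blue, green, red), "mtx" (3x3 intrinsics, pixels), "dist_coeffs" ([k1, k2, p1, p2, k3] as OpenCV has them; the pictures are not rectified), "pose" (4x4, takes a point from camera to world coordinates). Camera axes: x right, y down, z forward; pixel columns grow to the right and rows downward; lengths in mm; the calibration is good to about 2 mm. A picture is of the moment at which its call begins. There is no depth.
- workorder.close_job(): hands the job in, once; it reports no verdict.
The state is a dict: "time": time; "joint_positions": joint angles; "dq": joint speeds; "tau": joint torques, N m; "tool_pos": TCP position; "tcp_rot": TCP orientation; "contact_force": force on the tool from outside, world axes, zero at the start; "moment": the same for the moment, N m; "grip_width": finger opening in mm.
Only numpy, scipy, OpenCV 4.12 (cv2) and the standard library are available. Lean on these libraries where they do the work, as an engineer would, in place of code of your own. Each camera call takes 0.05 s, during which the arm holds its last target. There are 200 camera calls.

## Task

With closed fingertips, trace the curved row of six snap clips along the canopy's rim, starting at the pointed nose and working in order to the blunt tail, pressing each one down with light pressure until it is fully home. Do not lean hard on the work, pull any clip up, or disturb the other things on the board and bench.

Things in the scene. Friction and masses are not known exactly. Their poses are not given: they have to be found in the camera images.
- board: plywood building board 250 (x) x 350 (y) x 12 mm, fixed to the table; origin: centre of its underside, z up. It carries a pale turquoise model-helicopter canopy (fixed half teardrop, 124 mm wide, 255 mm long along y, 58 mm high), whose pointed nose is at the board's +y end and blunt open end (tail) at -y. The six snap clips follow the canopy's +x rim (the side away from the robot) in a curve, 17 mm outside the rim, 34 mm from centre to centre
- nose (a point): tip of the canopy's pointed nose, at board-top height
- clip1_top (a point): middle of the top of snap clip 1 (the first, nearest the nose): grey plastic, 32 mm long along the row, 14 mm wide, flat top 8 mm long with a 30 degree ramp down to either end. Frame: x along the row towards the tail, y across it away from the canopy, z up. The top stands 8 mm over the board (20 mm over the table) when up, 2 mm (14 mm over the table) when fully home; the point moves with the clip
- clip1 (a joint): travel of snap clip 1 in m: about 0 to 0.0015 at the start, 0.006 fully home (hard stop), negative when pulled up (out of its seat). It moves straight down against about 3 N of friction and stays where it is left; because of the ramps, a fingertip sliding along the row at the home height also pushes it down
- clip2_top (a point): middle of the top of snap clip 2: grey plastic, 32 mm long along the row, 14 mm wide, flat top 8 mm long with a 30 degree ramp down to either end. Frame: x along the row towards the tail, y across it away from the canopy, z up. The top stands 8 mm over the board (20 mm over the table) when up, 2 mm (14 mm over the table) when fully home; the point moves with the clip
- clip2 (a joint): travel of snap clip 2 in m: about 0 to 0.0015 at the start, 0.006 fully home (hard stop), negative when pulled up (out of its seat). It moves straight down against about 3 N of friction and stays where it is left; because of the ramps, a fingertip sliding along the row at the home height also pushes it down
- clip3_top (a point): middle of the top of snap clip 3: grey plastic, 32 mm long along the row, 14 mm wide, flat top 8 mm long with a 30 degree ramp down to either end. Frame: x along the row towards the tail, y across it away from the canopy, z up. The top stands 8 mm over the board (20 mm over the table) when up, 2 mm (14 mm over the table) when fully home; the point moves with the clip
- clip3 (a joint): travel of snap clip 3 in m: about 0 to 0.0015 at the start, 0.006 fully home (hard stop), negative when pulled up (out of its seat). It moves straight down against about 3 N of friction and stays where it is left; because of the ramps, a fingertip sliding along the row at the home height also pushes it down
- clip4_top (a point): middle of the top of snap clip 4: grey plastic, 32 mm long along the row, 14 mm wide, flat top 8 mm long with a 30 degree ramp down to either end. Frame: x along the row towards the tail, y across it away from the canopy, z up. The top stands 8 mm over the board (20 mm over the table) when up, 2 mm (14 mm over the table) when fully home; the point moves with the clip
- clip4 (a joint): travel of snap clip 4 in m: about 0 to 0.0015 at the start, 0.006 fully home (hard stop), negative when pulled up (out of its seat). It moves straight down against about 3 N of friction and stays where it is left; because of the ramps, a fingertip sliding along the row at the home height also pushes it down
- clip5_top (a point): middle of the top of snap clip 5: grey plastic, 32 mm long along the row, 14 mm wide, flat top 8 mm long with a 30 degree ramp down to either end. Frame: x along the row towards the tail, y across it away from the canopy, z up. The top stands 8 mm over the board (20 mm over the table) when up, 2 mm (14 mm over the table) when fully home; the point moves with the clip
- clip5 (a joint): travel of snap clip 5 in m: about 0 to 0.0015 at the start, 0.006 fully home (hard stop), negative when pulled up (out of its seat). It moves straight down against about 3 N of friction and stays where it is left; because of the ramps, a fingertip sliding along the row at the home height also pushes it down
- clip6_top (a point): middle of the top of snap clip 6 (the last, nearest the tail): grey plastic, 32 mm long along the row, 14 mm wide, flat top 8 mm long with a 30 degree ramp down to either end. Frame: x along the row towards the tail, y across it away from the canopy, z up. The top stands 8 mm over the board (20 mm over the table) when up, 2 mm (14 mm over the table) when fully home; the point moves with the clip
- clip6 (a joint): travel of snap clip 6 in m: about 0 to 0.0015 at the start, 0.006 fully home (hard stop), negative when pulled up (out of its seat). It moves straight down against about 3 N of friction and stays where it is left; because of the ramps, a fingertip sliding along the row at the home height also pushes it down
- servo: black servo 22 x 54 x 23 mm, loose on the board; origin: centre of its underside; bystander
- collar: brass collar, 24 mm across, 12 mm high, loose on the board near its nose-end far corner; bystander
- balsa_block: wood block 30 x 50 x 15 mm, loose on the board; bystander
- screwdriver: screwdriver lying on the table to the robot's right; bystander
- propeller: wooden two-blade propeller, 240 mm long, lying on the table to the robot's left; bystander
- dye_bottle: green bottle, 60 mm across, 150 mm tall, to the left of the board; bystander
- glue_pot: open blue pot, 60 mm across, 50 mm tall, beyond the board; bystander

How it is judged (in metres and radians):
On the way, in this order (a step that is already met when the one before it is completed fails the run):
1. the first clip (nose) is home while the fourth is still up (value of joint clip1 above 0.004 m and value of joint clip4 below 0.004 m), for 0.1 s.
2. the first four clips are home while the last is still up (value of joint each of clip1, clip2, clip3, clip4 above 0.004 m and value of joint clip6 below 0.004 m), for 0.1 s.
At the end, for the whole second after the job is handed in: all six clips are down by more than 4 mm of their 6 mm travel (value of joint each of clip1, clip2, clip3, clip4, clip5, clip6 above 0.004 m); the robot touches nothing.
It fails at once if a clip is pressed home while the one before it (towards the nose) is still up (less than 3 mm down) ((value of joint clip2 above 0.004 m and value of joint clip1 below 0.003 m) or (value of joint clip3 above 0.004 m and value of joint clip2 below 0.003 m) or (value of joint clip4 above 0.004 m and value of joint clip3 below 0.003 m) or (value of joint clip5 above 0.004 m and value of joint clip4 below 0.003 m) or (value of joint clip6 above 0.004 m and value of joint clip5 below 0.003 m)).
It fails at once if a clip is pulled up by more than 3 mm (value of joint any of clip1, clip2, clip3, clip4, clip5, clip6 below -0.003 m).
It fails at once if the fingers or arm press on the board, canopy or clips with more than 40 N (contact force between any of the fingers, the arm and board above 40 N).
It fails at once if another thing on the board or bench is moved or lifted by more than 20 mm (distance of any of servo, collar, balsa_block, screwdriver, propeller, dye_bottle, glue_pot from where it was at the start of the episode above 0.02 m).
It also fails if it takes over 48 s, if anything falls off the work surface, if the arm or the gripper's body presses on something with over 40 N, if the wrist force passes 120 N, or if a joint passes its speed limit or range.

## Working session

There is one attempt and no reset: what is moved stays moved. The work goes in short steps, Python scripts to look and compute and a shell command to move; the robot and the scene stay as the last step left them, time stands still between calls to the robot, and variables do not carry over. Pictures are saved under pics/ and viewed, on a budget of 10 in all, crops included, one or two more only if the job needs it, and the job is handed in when it is done.

```bash
mkdir -p pics
python3 - <<'E'
from plant import bot,capture
import cv2,pickle
o=bot.get_obs();print(o,bot.tip_extent)
for n in("top","scene"):
    c=capture(n);cv2.imwrite(f"pics/{n}0.png",c["image"]);pickle.dump(c,open(n+".pkl","wb"));print(n,c["mtx"],c["dist_coeffs"],c["pose"])
E
```

```text
{'time': 0.0, 'joint_positions': array([ 1.00402314e+00,  3.42694644e-01,  1.52503538e+00,  1.21852014e-05,
        1.27541509e+00, -1.45971251e-01]), 'dq': array([0.00204906, 0.00049187, 0.00265717, 0.00155462, 0.00164093,
       0.00073602]), 'tau': array([-1.43244040e-03, -4.31248856e+01, -2.44211268e+01,  7.16570718e-02,
        5.60021424e-02, -4.80005224e-05]), 'tool_pos': array([214.21375424, 478.89034186, 251.05311054]), 'tcp_rot': array([-1.72427295,  1.56924383, -2.14507845]), 'contact_force': array([-0.67620189,  0.19237415, -0.89338022]), 'moment': array([-0.00744601,  0.02573091, -0.00194218]), 'grip_width': 91.87449660071604} 25.0
top [[502.25688067   0.         314.15025898]
 [  0.         502.25688067 240.15026857]
 [  0.           0.           1.        ]] [-0.07648819  0.          0.          0.          0.        ] [[-1.57719459e-02 -9.85543067e-01  1.68689388e-01  3.31681635e+02]
 [-9.99875501e-01  1.56264453e-02 -2.19010491e-03  5.30508953e+00]
 [-4.77572785e-04 -1.68702928e-01 -9.85666827e-01  1.25119589e+03]
 [ 0.00000000e+00  0.00000000e+00  0.00000000e+00  1.00000000e+00]]
scene [[543.9438177    0.         313.68502975]
 [  0.         543.9438177  242.26584353]
 [  0.           0.           1.        ]] [0.01974818 0.         0.         0.         0.        ] [[ 7.08962572e-01  5.50532912e-01 -4.40778384e-01  1.19106557e+03]
 [ 7.05056965e-01 -5.38811645e-01  4.61060394e-01 -6.52062318e+02]
 [ 1.63323956e-02 -6.37648433e-01 -7.70154354e-01  1.13668818e+03]
 [ 0.00000000e+00  0.00000000e+00  0.00000000e+00  1.00000000e+00]]
```

View pics/top0.png

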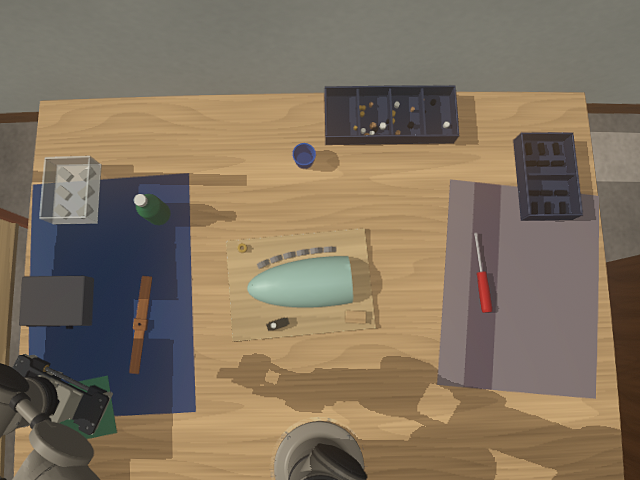

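View pics/scene0.png

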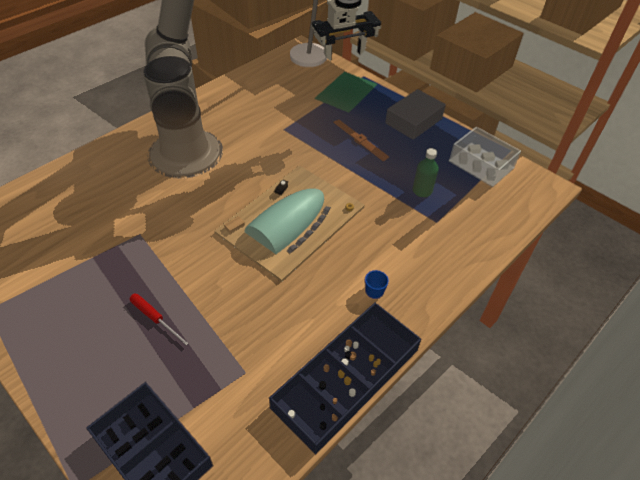

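The top view shows the board at about u 228–376, v 229–340, with the nose at (247,287) and the tail at (352,280). The grey clips run from (262,265) to (332,250), and the collar is at (242,247). In the scene view the clips run from (326,212) to (293,249). Next I'll segment the clips and enlarge both views.

```bash
cat > h.py <<'E'
import numpy as np,cv2,pickle
def ray(c,p):
    n=cv2.undistortPoints(np.array([[p]],float),c["mtx"],c["dist_coeffs"])[0,0]
    return c["pose"][:3,:3]@np.array([*n,1]),c["pose"][:3,3]
def onz(c,p,z):
    d,o=ray(c,p);return o+d*(z-o[2])/d[2]
def proj(c,P):
    T=np.linalg.inv(c["pose"]);r=cv2.Rodrigues(T[:3,:3])[0]
    return cv2.projectPoints(np.array(P,float).reshape(-1,3),r,T[:3,3],c["mtx"],c["dist_coeffs"])[0][:,0]
E
python3 - <<'E'
from h import *
tiles=[]
for n,(u0,v0,u1,v1) in {"top":(222,222,382,346),"scene":(205,175,365,285)}.items():
    c=pickle.load(open(n+".pkl","rb"));I=c["image"]
    hsv=cv2.cvtColor(I,cv2.COLOR_BGR2HSV)
    m=((hsv[...,1]<70)&(hsv[...,2]<150)).astype(np.uint8)*255
    r=np.zeros_like(m);r[v0:v1,u0:u1]=m[v0:v1,u0:u1]
    k,l,s,ce=cv2.connectedComponentsWithStats(r,connectivity=4)
    print(n)
    for i in range(1,k):
        if s[i,4]>8: print(s[i],ce[i].round(1),onz(c,ce[i],19).round(1))
    tiles.append(cv2.resize(I[v0:v1,u0:u1],None,fx=5,fy=4.8 if 0 else 5,interpolation=cv2.INTER_CUBIC)[:600])
    # turquoise: canopy, extremes
    t=((hsv[...,0]>75)&(hsv[...,0]<100)&(hsv[...,1]>40)&(hsv[...,2]>90)).astype(np.uint8);q=np.zeros_like(t);q[v0:v1,u0:u1]=t[v0:v1,u0:u1]
    k,l,s,ce=cv2.connectedComponentsWithStats(q);i=1+s[1:,4].argmax();print("canopy",s[i])
    cv2.imwrite(f"pics/{n}_crop.png",tiles[-1])
E
```

```text
top
[297 246  39  10 183] [316.1 250.4] [516.7  -1.9  19. ]
[283 252  14   7  62] [289.1 254.7] [506.9  65.3  19. ]
[270 255  12   8  62] [275.7 258.4] [498.2  98.4  19. ]
[276 256  74  11 205] [319.2 259.1] [494.7  -9.3  19. ]
[257 259  13  10  64] [262.9 263.4] [486.4 130.2  19. ]
[262 293  92  15 390] [318.1 302.9] [387.   -4.6  19. ]
[277 318  12  10  54] [282.6 321.9] [342.4  82.3  19. ]
canopy [313 258   1   1   1]
scene
[276 187   7   7  29] [279.3 190.2] [343.9  84.5  19. ]
[ 245  191   79   63 1105] [279.5 228.2] [451.3 -14.3  19. ]
[323 206   7   9  36] [326.1 209.9] [492.4 125.7  19. ]
[318 215   8   8  38] [321.1 218.2] [504.6  93.2  19. ]
[288 222  32  31 174] [303.7 237.1] [519.9  10.5  19. ]
canopy [275 204   1   1   1]
```

View pics/top_crop.png

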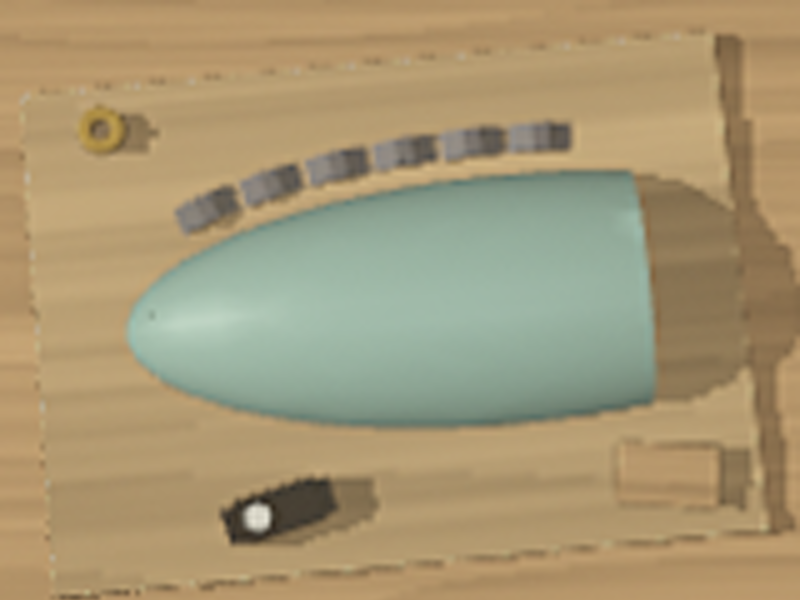

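View pics/scene_crop.png

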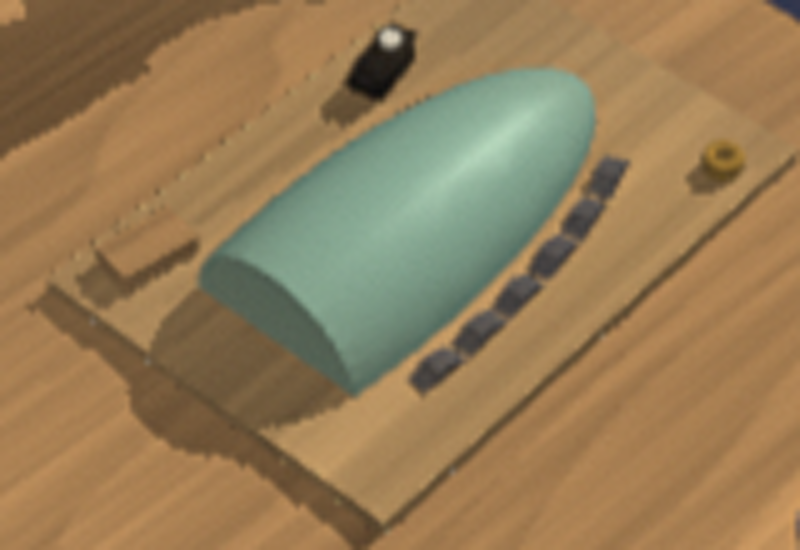

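The top crop shows clip centres at (208,210), (272,185), (338,166), (405,152), (473,141) and (540,136). The scene crop shows them at (608,177), (582,217), (553,256), (518,294), (479,332) and (436,370). The collar is at (103,130) in the top crop, clear of clip 1.

```bash
cat >> h.py <<'E'
def tri(cs,ps):
    A=np.zeros((3,3));b=np.zeros(3)
    for c,p in zip(cs,ps):
        d,o=ray(c,p);d/=np.linalg.norm(d);M=np.eye(3)-np.outer(d,d);A+=M;b+=M@o
    return np.linalg.solve(A,b)
E
python3 - <<'E'
from h import *
ct,cs=[pickle.load(open(n+".pkl","rb")) for n in("top","scene")]
T=np.array([(208,210),(272,185),(338,166),(405,152),(473,141),(540,136)])/5+[221.6,221.6]
S=np.array([(608,177),(582,217),(553,256),(518,294),(479,332),(436,370)])/5+[204.6,174.6]
P=[]
for t,s in zip(T,S):
    a,b,x=onz(ct,t,17),onz(cs,s,17),tri((ct,cs),(t,s));P.append((a+b)/2);print(a.round(1),b.round(1),x.round(1))
P=np.array(P);d=np.diff(P[:,:2],axis=0);print(np.hypot(*d.T).round(1),np.degrees(np.arctan2(d[:,1],d[:,0])).round(1))
B=np.array([onz(ct,np.array(q)/5+221.6,12)[:2] for q in((25,97),(715,35),(770,530),(55,598))]);print(B.round(1))
print(np.linalg.norm(B-np.roll(B,-1,0),axis=1),B.mean(0), [np.degrees(np.arctan2(*(B[a]-B[b])[::-1])).round(2) for a,b in((0,1),(3,2),(1,2),(0,3))])
print("nose",onz(ct,np.array((128,325))/5+221.6,14),"collar",onz(ct,np.array((103,130))/5+221.6,22))
E
```

```text
[486.  129.6  17. ] [491.8 126.9  17. ] [487.3 130.9  10.4]
[498.   97.9  17. ] [502.8  94.8  17. ] [499.   98.5  11.1]
[507.  65.  17.] [511.8  62.8  17. ] [508.2  65.8  11.5]
[513.5  31.7  17. ] [517.9  29.7  17. ] [514.6  32.3  12.1]
[518.5  -2.1  17. ] [522.3  -4.   17. ] [519.4  -1.9  12.6]
[520.5 -35.5  17. ] [525.1 -38.6  17. ] [521.5 -35.5  11.2]
[34.  33.6 33.8 34.1 34. ] [-70.2 -74.4 -79.3 -82.1 -86. ]
[[ 545.1  222.2]
 [ 571.2 -124.8]
 [ 325.  -143.9]
 [ 297.6  204.8]]
[347.93505653 246.9200973  349.76042287 248.09385219] [434.7320392   39.57977426] [np.float64(94.31), np.float64(94.5), np.float64(4.44), np.float64(4.02)]
nose [429.87570285 169.4143802   14.        ] collar [526.13153601 181.33821717  22.        ]
```

```bash
cat >> h.py <<'E'
from scipy.spatial.transform import Rotation as Ro
C=np.array([(488.5,128),(500.3,96.5),(509.5,64),(515.8,30.8),(520.5,-2.8),(522.8,-37)]);A=[-68.5,-72,-77,-81,-84,-87]
def plan(xy,tipz,ang):
    """tool-frame shift (cm) and rotation (deg) to put fingertips at xy,tipz pointing down, jaw axis at ang"""
    from plant import bot
    o=bot.get_obs();R=Ro.from_euler("xyz",o["tcp_rot"])
    best=None
    for s in(0,180):
        a=np.radians(ang+s);x=np.array([0,0,-1.]);y=np.array([np.cos(a),np.sin(a),0])
        G=Ro.from_matrix(np.c_[x,y,np.cross(x,y)]);w=np.degrees((R.inv()*G).as_rotvec())
        if best is None or np.linalg.norm(w)<np.linalg.norm(best): best=w
    d=np.array([*xy,tipz+bot.tip_extent])-o["tool_pos"]
    print("t",o["time"],"tcp",o["tool_pos"].round(1),"F",o["contact_force"].round(1),"world d",d.round(1),"tool cm",(R.inv().apply(d)/10).round(2),"rot",best.round(2))
    print("tool axes",R.as_matrix().round(3).tolist(),"q",o["joint_positions"].round(2),"w",o["grip_width"])
E
python3 -c "
from h import *
plan(C[0],70,A[0])"
```

```text
t 0.1 tcp [214.2 478.9 251.1] F [-0.4 -0.2 -0.5] world d [ 274.3 -350.9 -156.1] tool cm [ 15.63 -20.8   39.37] rot [-4.561e+01 -4.000e-02  7.000e-02]
tool axes [[-0.001, 0.408, 0.913], [-0.001, 0.913, -0.408], [-1.0, -0.001, -0.0]] q [ 1.    0.34  1.52  0.    1.28 -0.15] w 91.81197876296143
```

```bash
python3 -m crank '[{"linear":[0,0,0],"delta_rot":[-8,0,0],"fingers":0},{"linear":[0,0,0],"delta_rot":[-8,0,0],"fingers":0},{"linear":[0,0,0],"delta_rot":[-8,0,0],"fingers":0},{"linear":[0,0,0],"delta_rot":[-8,0,0],"fingers":0},{"linear":[0,0,0],"delta_rot":[-8,0,0],"fingers":0}]'
python3 -c "
from h import *
plan(C[0],120,A[0])"
```

```text
time: 0.6
tool_pos: [214.3, 479.0, 251.3]
tcp_rot: [-2.429, 1.57, -2.146]
contact_force: [-0.3, -0.4, -0.4]
grip_width: 56.4
t 0.6 tcp [214.3 479.  251.3] F [-0.3 -0.4 -0.4] world d [ 274.2 -351.  -106.3] tool cm [ 10.64 -41.36  16.53] rot [-5.28 -0.04  0.03]
tool axes [[-0.0, -0.279, 0.96], [-0.001, 0.96, 0.279], [-1.0, -0.001, -0.001]] q [ 1.    0.34  1.52  0.    1.28 -0.85] w 56.434384545570296
```

```bash
python3 -m crank '[{"linear":[1,-4.1,1.6],"delta_rot":[0,0,0],"fingers":0},{"linear":[1,-4.1,1.6],"delta_rot":[0,0,0],"fingers":0},{"linear":[1,-4.1,1.6],"delta_rot":[0,0,0],"fingers":0},{"linear":[1,-4.1,1.6],"delta_rot":[0,0,0],"fingers":0},{"linear":[1,-4.1,1.6],"delta_rot":[0,0,0],"fingers":0}]'
python3 -m crank '[{"linear":[1,-4.1,1.6],"delta_rot":[0,0,0],"fingers":0},{"linear":[1,-4.1,1.6],"delta_rot":[0,0,0],"fingers":0},{"linear":[1,-4.1,1.6],"delta_rot":[0,0,0],"fingers":0},{"linear":[1,-4.1,1.6],"delta_rot":[-3,0,0],"fingers":0},{"linear":[1,-4.1,1.6],"delta_rot":[-2.3,0,0],"fingers":0}]'
python3 -c "
from h import *
plan(C[0],40,A[0])"
```

```text
time: 1.1
tool_pos: [348.1, 302.4, 201.2]
tcp_rot: [-3.108, 1.571, -2.831]
contact_force: [0.2, -0.0, -0.4]
grip_width: 16.3
time: 1.6
tool_pos: [482.9, 128.4, 151.1]
tcp_rot: [2.645, 1.57, 3.016]
contact_force: [0.2, 1.2, 0.9]
grip_width: 0.3
t 1.6 tcp [482.9 128.4 151.1] F [0.2 1.2 0.9] world d [  5.6  -0.4 -86.1] tool cm [ 8.61 -0.24  0.51] rot [-0.22 -0.03 -0.02]
tool axes [[-0.001, -0.363, 0.932], [0.0, 0.932, 0.363], [-1.0, 0.0, -0.001]] q [ 0.11  0.41  1.74  0.    1.   -1.84] w 0.2984845847447287
```

```bash
python3 -m crank '[{"linear":[2.8,-0.1,0.25],"delta_rot":[0,0,0],"fingers":0},{"linear":[2.8,-0.1,0.25],"delta_rot":[0,0,0],"fingers":0},{"linear":[2.8,0,0],"delta_rot":[0,0,0],"fingers":0},{"linear":[0.7,0,0],"delta_rot":[0,0,0],"fingers":0},{"linear":[0,0,0],"delta_rot":[0,0,0],"fingers":0}]'
python3 - <<'E'
from h import *
from plant import capture
plan(C[0],26,A[0])
out=[]
for n,(u,v) in {"scene":(270,150),"top":(240,215)}.items():
    c=capture(n);I=c["image"].copy();out.append(cv2.resize(I[v:v+100,u:u+130],None,fx=6,fy=6,interpolation=cv2.INTER_CUBIC)[:, :400 if 0 else 780])
out=[cv2.resize(o,(400,308)) for o in out]
cv2.imwrite("pics/v5.png",cv2.resize(np.hstack(out),(800,308)))
E
```

```text
time: 2.1
tool_pos: [487.0, 130.0, 59.9]
tcp_rot: [2.862, 1.568, -3.051]
contact_force: [0.5, 0.4, 0.5]
grip_width: 0.5
t 2.1 tcp [487.  130.   59.9] F [0.5 0.4 0.5] world d [ 1.5 -2.  -8.9] tool cm [ 0.89 -0.24  0.07] rot [-0.31 -0.15 -0.04]
tool axes [[-0.003, -0.362, 0.932], [-0.0, 0.932, 0.362], [-1.0, 0.001, -0.003]] q [ 0.11  0.55  1.81  0.    0.79 -1.83] w 0.5388368322658118
```

View pics/v5.png

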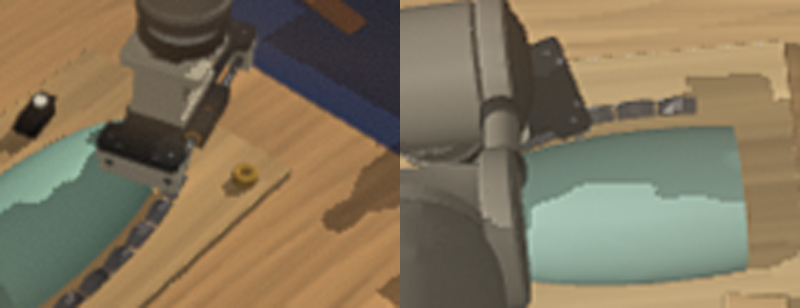

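The fingers are shut and sit over clip 1, clear of the collar. Now I'll correct the offset and press gently.

```bash
python3 -m crank '[{"linear":[0.5,-0.2,0.1],"delta_rot":[0,0,0],"fingers":0},{"linear":[0.7,0,0],"delta_rot":[0,0,0],"fingers":0},{"linear":[0.2,0,0],"delta_rot":[0,0,0],"fingers":0},{"linear":[0.2,0,0],"delta_rot":[0,0,0],"fingers":0},{"linear":[0,0,0],"delta_rot":[0,0,0],"fingers":0}]'
python3 -m crank '[{"linear":[0.1,0,0],"delta_rot":[0,0,0],"fingers":0},{"linear":[0.1,0,0],"delta_rot":[0,0,0],"fingers":0},{"linear":[0,0,0],"delta_rot":[0,0,0],"fingers":0},{"linear":[0,0,0],"delta_rot":[0,0,0],"fingers":0},{"linear":[0,0,0],"delta_rot":[0,0,0],"fingers":0}]'
python3 -c "
from h import *
plan(C[0],14,A[0])"
```

```text
time: 2.7
tool_pos: [489.4, 128.6, 44.6]
tcp_rot: [2.318, 1.571, 2.688]
contact_force: [0.4, 0.6, 0.7]
grip_width: 0.2
time: 3.2
tool_pos: [489.5, 128.6, 42.8]
tcp_rot: [0.142, 1.571, 0.512]
contact_force: [-0.5, 0.1, 1.7]
grip_width: 0.2
t 3.2 tcp [489.5 128.6  42.8] F [-0.5  0.1  1.7] world d [-1.  -0.6 -3.8] tool cm [ 0.38 -0.02 -0.12] rot [-0.31  0.02 -0.  ]
tool axes [[0.0, -0.361, 0.932], [0.0, 0.932, 0.361], [-1.0, 0.0, 0.0]] q [ 0.11  0.58  1.82  0.    0.74 -1.84] w 0.17457385640188
```

```bash
python3 -m crank '[{"linear":[0.1,0,0],"delta_rot":[0,0,0],"fingers":0},{"linear":[0.1,0,0],"delta_rot":[0,0,0],"fingers":0},{"linear":[0,0,0],"delta_rot":[0,0,0],"fingers":0},{"linear":[0,0,0],"delta_rot":[0,0,0],"fingers":0},{"linear":[0,0,0],"delta_rot":[0,0,0],"fingers":0}]'
python3 -m crank '[{"linear":[0.1,0,0],"delta_rot":[0,0,0],"fingers":0},{"linear":[0.05,0,0],"delta_rot":[0,0,0],"fingers":0},{"linear":[0,0,0],"delta_rot":[0,0,0],"fingers":0},{"linear":[0,0,0],"delta_rot":[0,0,0],"fingers":0},{"linear":[0,0,0],"delta_rot":[0,0,0],"fingers":0}]'
```

```text
time: 3.7
tool_pos: [489.5, 128.6, 40.6]
tcp_rot: [1.001, 1.571, 1.371]
contact_force: [0.1, 0.6, 0.1]
grip_width: 0.6
time: 4.2
tool_pos: [489.5, 128.6, 39.3]
tcp_rot: [0.11, 1.571, 0.48]
contact_force: [0.2, 0.6, 2.5]
grip_width: 0.2
```

```bash
for i in 1 2; do python3 -m crank '[{"linear":[0.03,0,0],"delta_rot":[0,0,0],"fingers":0},{"linear":[0.02,0,0],"delta_rot":[0,0,0],"fingers":0},{"linear":[0,0,0],"delta_rot":[0,0,0],"fingers":0},{"linear":[0,0,0],"delta_rot":[0,0,0],"fingers":0},{"linear":[0,0,0],"delta_rot":[0,0,0],"fingers":0}]'; done
```

```text
time: 4.7
tool_pos: [489.5, 128.6, 39.2]
tcp_rot: [-0.12, 1.57, 0.25]
contact_force: [-1.3, 0.8, 7.3]
grip_width: 0.3
time: 5.2
tool_pos: [489.5, 128.6, 39.1]
tcp_rot: [-0.181, 1.57, 0.189]
contact_force: [-3.0, -1.0, 12.1]
grip_width: 0.3
```

Clip 1 bottoms out at tip z of about 14.1, and the force rose to 12 N on the stop. Next I'll lift, move to clip 2 and press it.

```bash
python3 -m crank '[{"linear":[-0.5,0,0],"delta_rot":[0,0,0],"fingers":0},{"linear":[-0.5,0,0],"delta_rot":[0,0,0],"fingers":0},{"linear":[0,-1.7,-0.1],"delta_rot":[0,0,0],"fingers":0},{"linear":[0,-1.7,-0.1],"delta_rot":[3.2,0,0],"fingers":0},{"linear":[0,0,0],"delta_rot":[0,0,0],"fingers":0}]'
python3 -c "
from h import *
plan(C[1],14,A[1])"
```

```text
time: 5.7
tool_pos: [500.5, 94.8, 48.3]
tcp_rot: [-0.663, 1.57, -0.352]
contact_force: [0.0, -0.6, 0.1]
grip_width: 0.4
t 5.7 tcp [500.5  94.8  48.3] F [ 0.  -0.6  0.1] world d [-0.2  1.7 -9.3] tool cm [0.93 0.17 0.03] rot [-0.16  0.03  0.02]
tool axes [[0.001, -0.306, 0.952], [-0.0, 0.952, 0.306], [-1.0, -0.0, 0.0]] q [ 0.04  0.57  1.8  -0.    0.76 -1.85] w 0.3784349746719599
```

```bash
python3 -m crank '[{"linear":[0.3,0.15,0],"delta_rot":[0,0,0],"fingers":0},{"linear":[0.2,0,0],"delta_rot":[0,0,0],"fingers":0},{"linear":[0.15,0,0],"delta_rot":[0,0,0],"fingers":0},{"linear":[0.1,0,0],"delta_rot":[0,0,0],"fingers":0},{"linear":[0,0,0],"delta_rot":[0,0,0],"fingers":0}]'
python3 -m crank '[{"linear":[0.08,0,0],"delta_rot":[0,0,0],"fingers":0},{"linear":[0.08,0,0],"delta_rot":[0,0,0],"fingers":0},{"linear":[0.06,0,0],"delta_rot":[0,0,0],"fingers":0},{"linear":[0,0,0],"delta_rot":[0,0,0],"fingers":0},{"linear":[0,0,0],"delta_rot":[0,0,0],"fingers":0}]'
```

```text
time: 6.2
tool_pos: [499.1, 98.0, 40.5]
tcp_rot: [2.345, 1.57, 2.659]
contact_force: [-0.4, 0.2, 0.4]
grip_width: 0.2
time: 6.7
tool_pos: [499.2, 97.9, 39.2]
tcp_rot: [1.099, 1.57, 1.413]
contact_force: [-3.1, 1.7, 8.9]
grip_width: 0.7
```

```bash
python3 -m crank '[{"linear":[-0.5,0,0],"delta_rot":[0,0,0],"fingers":0},{"linear":[-0.5,0,0],"delta_rot":[0,0,0],"fingers":0},{"linear":[0,-1.7,0],"delta_rot":[0,0,0],"fingers":0},{"linear":[0,-1.75,-0.05],"delta_rot":[5,0,0],"fingers":0},{"linear":[0,0,0],"delta_rot":[0,0,0],"fingers":0}]'
python3 -c "
from h import *
plan(C[2],14,A[2])"
```

```text
time: 7.2
tool_pos: [510.4, 63.2, 48.8]
tcp_rot: [-0.465, 1.57, -0.241]
contact_force: [0.4, 0.4, -0.2]
grip_width: 0.5
t 7.2 tcp [510.4  63.2  48.8] F [ 0.4  0.4 -0.2] world d [-0.9  0.8 -9.8] tool cm [ 0.98  0.1  -0.08] rot [-0.19  0.06  0.03]
tool axes [[0.001, -0.222, 0.975], [-0.0, 0.975, 0.222], [-1.0, -0.001, 0.001]] q [-0.03  0.58  1.79 -0.    0.77 -1.82] w 0.5096039001182763
```

```bash
python3 -m crank '[{"linear":[0.3,0.05,0],"delta_rot":[0,0,0],"fingers":0},{"linear":[0.2,0,0],"delta_rot":[0,0,0],"fingers":0},{"linear":[0.15,0,0],"delta_rot":[0,0,0],"fingers":0},{"linear":[0.1,0,0],"delta_rot":[0,0,0],"fingers":0},{"linear":[0,0,0],"delta_rot":[0,0,0],"fingers":0}]'
python3 -m crank '[{"linear":[0.1,0,0],"delta_rot":[0,0,0],"fingers":0},{"linear":[0.1,0,0],"delta_rot":[0,0,0],"fingers":0},{"linear":[0.06,0,0],"delta_rot":[0,0,0],"fingers":0},{"linear":[0,0,0],"delta_rot":[0,0,0],"fingers":0},{"linear":[0,0,0],"delta_rot":[0,0,0],"fingers":0}]'
```

```text
time: 7.7
tool_pos: [509.4, 65.4, 40.9]
tcp_rot: [1.269, 1.571, 1.496]
contact_force: [0.4, -1.2, 1.3]
grip_width: 0.5
time: 8.2
tool_pos: [509.4, 65.4, 39.1]
tcp_rot: [0.563, 1.57, 0.79]
contact_force: [-2.2, 0.2, 10.3]
grip_width: 0.5
```

```bash
python3 -m crank '[{"linear":[-0.5,0,0],"delta_rot":[0,0,0],"fingers":0},{"linear":[-0.5,0,0],"delta_rot":[0,0,0],"fingers":0},{"linear":[0,-1.7,-0.05],"delta_rot":[0,0,0],"fingers":0},{"linear":[0,-1.75,-0.1],"delta_rot":[4,0,0],"fingers":0},{"linear":[0,0,0],"delta_rot":[0,0,0],"fingers":0}]'
python3 -c "
from h import *
plan(C[3],14,A[3])"
```

```text
time: 8.7
tool_pos: [516.1, 29.8, 48.5]
tcp_rot: [-0.516, 1.57, -0.362]
contact_force: [-0.0, -0.4, -0.0]
grip_width: 0.3
t 8.7 tcp [516.1  29.8  48.5] F [-0.  -0.4 -0. ] world d [-0.3  1.  -9.5] tool cm [ 0.95  0.1  -0.02] rot [-0.17  0.02  0.01]
tool axes [[0.0, -0.153, 0.988], [-0.0, 0.988, 0.153], [-1.0, -0.0, 0.0]] q [-0.09  0.58  1.78 -0.    0.77 -1.82] w 0.30442736461224673
```

```bash
python3 -m crank '[{"linear":[0.3,0.05,0],"delta_rot":[0,0,0],"fingers":0},{"linear":[0.2,0,0],"delta_rot":[0,0,0],"fingers":0},{"linear":[0.15,0,0],"delta_rot":[0,0,0],"fingers":0},{"linear":[0.1,0,0],"delta_rot":[0,0,0],"fingers":0},{"linear":[0,0,0],"delta_rot":[0,0,0],"fingers":0}]'
python3 -m crank '[{"linear":[0.1,0,0],"delta_rot":[0,0,0],"fingers":0},{"linear":[0.1,0,0],"delta_rot":[0,0,0],"fingers":0},{"linear":[0.05,0,0],"delta_rot":[0,0,0],"fingers":0},{"linear":[0,0,0],"delta_rot":[0,0,0],"fingers":0},{"linear":[0,0,0],"delta_rot":[0,0,0],"fingers":0}]'
```

```text
time: 9.2
tool_pos: [515.5, 32.1, 40.8]
tcp_rot: [2.309, 1.57, 2.467]
contact_force: [-0.6, 0.7, 0.6]
grip_width: 0.6
time: 9.7
tool_pos: [515.5, 32.0, 39.1]
tcp_rot: [1.156, 1.57, 1.313]
contact_force: [-2.8, 2.0, 11.1]
grip_width: 0.2
```

```bash
python3 -m crank '[{"linear":[-0.5,0,0],"delta_rot":[0,0,0],"fingers":0},{"linear":[-0.5,0,0],"delta_rot":[0,0,0],"fingers":0},{"linear":[0,-1.7,0],"delta_rot":[0,0,0],"fingers":0},{"linear":[0,-1.75,-0.05],"delta_rot":[3,0,0],"fingers":0},{"linear":[0,0,0],"delta_rot":[0,0,0],"fingers":0}]'
python3 -c "
from h import *
plan(C[4],14,A[4])"
```

```text
time: 10.2
tool_pos: [521.1, -4.0, 48.6]
tcp_rot: [-0.427, 1.57, -0.325]
contact_force: [-0.2, 0.9, -0.1]
grip_width: 0.6
t 10.2 tcp [521.1  -4.   48.6] F [-0.2  0.9 -0.1] world d [-0.6  1.2 -9.6] tool cm [ 0.96  0.12 -0.05] rot [-0.16  0.05  0.02]
tool axes [[0.001, -0.102, 0.995], [-0.0, 0.995, 0.102], [-1.0, -0.0, 0.001]] q [-0.15  0.59  1.77 -0.    0.78 -1.83] w 0.6026796110099442
```

```bash
python3 -m crank '[{"linear":[0.3,0.05,0],"delta_rot":[0,0,0],"fingers":0},{"linear":[0.2,0,0],"delta_rot":[0,0,0],"fingers":0},{"linear":[0.15,0,0],"delta_rot":[0,0,0],"fingers":0},{"linear":[0.1,0,0],"delta_rot":[0,0,0],"fingers":0},{"linear":[0,0,0],"delta_rot":[0,0,0],"fingers":0}]'
python3 -m crank '[{"linear":[0.1,0,0],"delta_rot":[0,0,0],"fingers":0},{"linear":[0.1,0,0],"delta_rot":[0,0,0],"fingers":0},{"linear":[0.05,0,0],"delta_rot":[0,0,0],"fingers":0},{"linear":[0,0,0],"delta_rot":[0,0,0],"fingers":0},{"linear":[0,0,0],"delta_rot":[0,0,0],"fingers":0}]'
```

```text
time: 10.7
tool_pos: [520.5, -1.7, 40.8]
tcp_rot: [1.763, 1.571, 1.868]
contact_force: [-0.7, -0.4, 1.0]
grip_width: 0.6
time: 11.2
tool_pos: [520.6, -1.7, 39.1]
tcp_rot: [0.547, 1.57, 0.652]
contact_force: [-2.4, 0.7, 10.4]
grip_width: 0.8
```

```bash
python3 -m crank '[{"linear":[-0.5,0,0],"delta_rot":[0,0,0],"fingers":0},{"linear":[-0.5,0,0],"delta_rot":[0,0,0],"fingers":0},{"linear":[0,-1.7,-0.05],"delta_rot":[0,0,0],"fingers":0},{"linear":[0,-1.75,-0.05],"delta_rot":[3,0,0],"fingers":0},{"linear":[0,0,0],"delta_rot":[0,0,0],"fingers":0}]'
python3 -c "
from h import *
plan(C[5],14,A[5])"
```

```text
time: 11.7
tool_pos: [523.4, -37.8, 48.5]
tcp_rot: [-0.469, 1.57, -0.42]
contact_force: [-0.0, -0.6, 0.1]
grip_width: 0.3
t 11.7 tcp [523.4 -37.8  48.5] F [-0.  -0.6  0.1] world d [-0.6  0.8 -9.5] tool cm [ 0.95  0.09 -0.06] rot [-0.15  0.03  0.02]
tool axes [[0.001, -0.05, 0.999], [-0.0, 0.999, 0.05], [-1.0, -0.0, 0.001]] q [-0.22  0.59  1.76 -0.    0.79 -1.84] w 0.3186300358196891
```

After pressing clip 6, lift clear and look.

```bash
python3 -m crank '[{"linear":[0.3,0.05,0],"delta_rot":[0,0,0],"fingers":0},{"linear":[0.2,0,0],"delta_rot":[0,0,0],"fingers":0},{"linear":[0.15,0,0],"delta_rot":[0,0,0],"fingers":0},{"linear":[0.1,0,0],"delta_rot":[0,0,0],"fingers":0},{"linear":[0,0,0],"delta_rot":[0,0,0],"fingers":0}]'
python3 -m crank '[{"linear":[0.1,0,0],"delta_rot":[0,0,0],"fingers":0},{"linear":[0.1,0,0],"delta_rot":[0,0,0],"fingers":0},{"linear":[0.05,0,0],"delta_rot":[0,0,0],"fingers":0},{"linear":[0,0,0],"delta_rot":[0,0,0],"fingers":0},{"linear":[0,0,0],"delta_rot":[0,0,0],"fingers":0}]'
python3 -m crank '[{"linear":[-0.5,0,0],"delta_rot":[0,0,0],"fingers":0},{"linear":[-3,0,0],"delta_rot":[0,0,0],"fingers":0},{"linear":[-4,0,0],"delta_rot":[0,0,0],"fingers":0},{"linear":[-4,0,0],"delta_rot":[0,0,0],"fingers":0},{"linear":[-4,0,0],"delta_rot":[0,0,0],"fingers":0}]'
python3 -m crank '[{"linear":[-2,-3,-3],"delta_rot":[0,0,0],"fingers":0},{"linear":[-2,-3,-3],"delta_rot":[0,0,0],"fingers":0},{"linear":[0,-3,-3],"delta_rot":[0,0,0],"fingers":0},{"linear":[0,-3,-3],"delta_rot":[0,0,0],"fingers":0},{"linear":[0,-3,-3],"delta_rot":[0,0,0],"fingers":0}]'
python3 - <<'E'
from plant import capture
import cv2,numpy as np
I=capture("scene")["image"];J=capture("top")["image"]
a=cv2.resize(I[175:285,245:355],(400,400),interpolation=cv2.INTER_CUBIC);b=cv2.resize(J[225:345,225:345],(400,400),interpolation=cv2.INTER_CUBIC)
cv2.imwrite("pics/v6.png",np.hstack([a,b]))
E
```

```text
time: 12.2
tool_pos: [523.0, -35.6, 40.8]
tcp_rot: [2.052, 1.57, 2.105]
contact_force: [-0.5, 0.3, 0.5]
grip_width: 0.1
time: 12.7
tool_pos: [523.1, -35.6, 39.1]
tcp_rot: [0.947, 1.57, 1.0]
contact_force: [-2.4, 0.7, 9.7]
grip_width: 0.3
time: 13.2
tool_pos: [522.7, -35.7, 194.8]
tcp_rot: [2.469, 1.57, 2.521]
contact_force: [1.0, -0.7, -0.2]
grip_width: 0.5
time: 13.7
tool_pos: [379.9, -194.3, 233.6]
tcp_rot: [-0.325, 1.57, -0.272]
contact_force: [0.8, -1.0, 0.4]
grip_width: 0.7
```

View pics/v6.png

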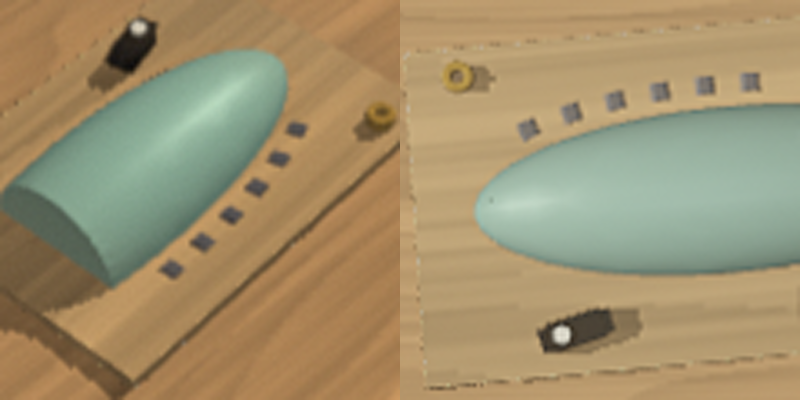

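Both views show all six clips equally sunk, with only the short flat tops showing. The collar and servo have not moved, and the arm is clear, so I'm handing in.

```bash
python3 -m crank '[{"linear":[0,0,0],"delta_rot":[0,0,0],"fingers":0},{"linear":[0,0,0],"delta_rot":[0,0,0],"fingers":0},{"linear":[0,0,0],"delta_rot":[0,0,0],"fingers":0},{"linear":[0,0,0],"delta_rot":[0,0,0],"fingers":0},{"linear":[0,0,0],"delta_rot":[0,0,0],"fingers":0}]'; python3 -c "
from plant import workorder
print(workorder.close_job())"
```

```text
time: 14.3
tool_pos: [381.5, -193.0, 233.3]
tcp_rot: [1.781, 1.571, 1.835]
contact_force: [-0.7, -0.1, -0.0]
grip_width: 0.7
the job is handed in; nothing more can be done
None
```

All six snap clips are pressed home in order from nose to tail, and I handed the job in at 14.3 s of the 48 s allowed. I used closed fingertips and pressed each clip from above, lifting about 10 mm between clips instead of sliding along the row.

- **Clips:** each one stopped the fingertips at 14.1–14.2 mm over the table, against 14 mm for fully home. The readings at the end of each press were 9–12 N, well under the 40 N limit. The last pictures from both cameras show all six equally sunk.
- **Surroundings:** the collar and servo look unmoved. The last crops don't show the other items, but the arm stayed clear of them and I felt no unexpected contact. The arm finished clear at about 233 mm height, with contact force near zero.
- **Disagreement:** the two cameras differed by about 5–6 mm on the clip positions before I moved. I used the average, and every press landed on its clip. No check failed.

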